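Close up the craft bench before sanding

TASK

Before sanding starts, close up the bench so that no dust gets in: push both open drawers of the low wooden chest fully home and press the raised lid of the wooden box down until it is fully shut, in any order. Only push with the fingertips, without slamming; pick nothing up, neither out of the drawers or the box nor off the bench, and leave the other things standing where they are.

Things in the scene. Friction and masses are not known exactly. Their poses are not given: they have to be found in the camera images.
- chest: Low wooden chest, fixed, 200 deep (x) x 290 wide (y) x 100 high, two drawers side by side. Origin on the bench surface, mid-width; closed drawer fronts lie at its x = -80 mm, its back at +120. Its -x axis points out of the drawers, towards the robot (turned by up to 9 degrees). A plank lies on its top, about 100 behind the front edge.
- drawer_left_front (a point): Centre of the outer face of the left (+y) drawer's front, 55 mm above the bench; moves with the drawer. The front is a flat board 125 wide, 12 thick, from 14 to 88 mm above the bench, with a dark finger-hole mark and no handle; the drawer's walls behind it end 65 mm above the bench. Axes as the chest: it shuts along the chest's +x.
- drawer_right_front (a point): The same point on the right drawer's front (the -y half of the chest); same size.
- drawer_left (a joint): How far the left drawer is out, in m: 0 = fully home (front flush with the chest), at start 0.05 to 0.10, stop at 0.12. It stays where it is left; about 1.5 N of friction resists.
- drawer_right (a joint): The same for the right drawer.
- box: Plain wooden box fixed to the bench, 150 deep (x) x 170 wide (y) x 75 high, walls 7, open-topped under its lid. Origin on the bench surface below the hinge line, midway across the width; the box reaches from there 150 mm along its own -x, towards the robot. Chest and box stand side by side and may swap sides.
- lid_hinge (a point): Middle of the lid's hinge line, 75.5 mm above the bench at the box's far edge; axes as the box, the hinge runs along its y.
- lid_edge (a point): Middle of the upper face at the lid's free edge, 154 mm from the hinge; moves with the lid. The lid is a plain flat board 156 x 176 x 9 thick without a handle; its upper face lies 9 mm above the plane through the hinge line. Shut, its upper face is 84.5 mm above the bench.
- lid (a joint): Opening angle of the lid in rad: 0 = shut (level), growing as the free edge rises, at start 0.6 to 1.1. The hinge is stiff: the lid stays where it is left and needs about 1 to 2 N at the free edge to be pressed down.
- bobbin: Loose turned wooden bobbin, 34 diameter x 35 high, standing in the left drawer (floor 17 mm above the bench); it rides along with the drawer. Origin at its foot.
- offcut: Loose wooden offcut 30 x 50 x 30 high lying in the right drawer; it rides along. Origin at the centre of its underside.
- pawn: Loose turned wooden figure, 36 diameter x 50 high, standing in the box (floor 7 mm above the bench). Origin at its foot.
- plank: Loose plank 60 x 150 x 22 lying on the chest's top; leave alone. Origin at the centre of its underside.
- sander: Sanding block 60 x 110 x 32 high lying on the bench just in front of the box; leave alone. Origin at the centre of its underside.
- glue: White glue bottle with red cap, 52 diameter x 150 high, standing at the left; leave alone. Origin at its foot.
- jar: Glass jar, 64 diameter x 80 high, standing at the right; leave alone. Origin at its foot.
- brush: Brush, 200 long, lying at the left; leave alone. Origin at its underside.

How it is judged:
By the outcome, as a careful person would: the job done as asked, in the order asked, and still so for the second after the job is handed in, with the robot touching nothing.
It also fails if it takes over 53 s, if anything falls off the work surface, if the arm or the gripper's body presses on something with over 40 N, if the wrist force passes 120 N, or if a joint passes its speed limit or range.

ROBOT

A 6-joint arm with a two-finger parallel gripper is mounted at the origin on the work surface. World frame = base frame: x ahead of the robot, y to its left, z up, the work surface at z = 0. Lengths are in mm, angles in rad, forces in N, time in s.
With the tool pointing down it reaches from about 275 to 850 mm from the base axis. Payload 5.2 kg.
Tool frame: the origin (TCP) lies midway between the tips of the shut fingers; the grasp point (between the pads) lies 19 mm behind it (ctrl.grasp_offset is the z of the grasp point in the tool frame, in mm); z points along the fingers, y is the line along which they close (so a half turn about z gives the same grasp; the last joint's range is limited). The gripper opens to 85 mm and grips with 20 to 120 N. Pads are 22 mm wide; open, the fingers measure 114 mm over their backs; the gripper's body (76 mm by 85 mm) begins 54 mm behind the grasp point. The pads swing forward as they close: fully open they stand 13 mm farther back than shut.
Start: joints at [0.994, 0.259, 1.535, -0, 1.348, -0.203], TCP at [200.814, 512.034, 231.31] pointing down, gripper open.
Joint ranges: [-3.14, 3.14], [-0.91, 2.08], [0.19, 2.58], [-1.22, 4.36], [0.22, 2.71], [-3.12, 3.12]. Speed limits (rad/s): [2.57, 2.57, 3.14, 3.14, 3.14, 3.14].

INTERFACE

Orientations are given as a unit quaternion [w, x, y, z].
In Python, from cell import ctrl, vision gives the robot as it stands.
- The arm moves only by the shell command python3 -m crank 'ROWS' [FORCE]. ROWS is JSON, one flat list of numbers, 7 for each row, row after row: the opening, from 0 (shut) to 1 (fully open), then the shift along the tool's x, y, z in mm, then the turn, a rotation vector about the tool's x, y, z in rad. In form: [hand, tx, ty, tz, rx, ry, rz, hand, tx, ty, tz, rx, ry, rz, ...]. A call has 1 to 12 rows; each row shifts and turns the commanded pose from where the row before left it, along the tool's axes as they then stand; what a row does not reach is not made up. A row lasts 1/10 s, in which the tool goes at most 50 mm and 8.59 degrees, less where a joint would pass 70% of its speed; a pose out of reach is approached as far as the arm can. A call with a gripper value outside its range is refused whole. The fingers move at their own pace and stop on an object; FORCE is the grip in N (left out, the last holds). Time passes only in rows, so rows that do not move let the fingers close. It gives the time, the measured TCP pose, the force, the opening and the grip force at its end, in the units of the state.
- ctrl.state(): the state, without advancing time (a new reading comes with each control period).
- vision.grab_frame(name): name is "side" or "top"; returns the picture (400x640x3 uint8, blue, green, red); there is no depth.
- vision.camera_info(name): a dict with "mtx" (3x3 intrinsics, pixels), "xyz" and "attitude" of the camera in the world. Camera axes: x right, y down, z forward; pixel columns grow to the right and rows downward; lengths in mm; the calibration is good to about 2 mm. A picture is of the moment at which its call begins. camera_info takes no time and is no camera call.
- ctrl.job_done(): hands the job in; it is judged then, once.
The state is a dict: "time_s": time; "joints": joint angles; "joint_velocities": joint speeds; "tau": joint torques, N m; "ee_pos": TCP position; "ee_rot": TCP orientation; "ft_force": force on the tool from outside, world axes, zero at the start; "torque": the same for the moment, N m; "gripper_width": opening from 0.0 (shut) to 1.0 (fully open); "gripper_force": force on a finger pad.
Only numpy, scipy, OpenCV 4.12 (cv2) and the standard library are available. Lean on these libraries where they do the work, as an engineer would, in place of code of your own. Each camera call takes 0.05 s, during which the arm holds its last target. There are 200 camera calls.

## Working session

There is one attempt and no reset: what is moved stays moved. The work goes in short steps, Python scripts to look and compute and a shell command to move; the robot and the scene stay as the last step left them, time stands still between calls to the robot, and variables do not carry over. Pictures are saved under pics/ and viewed, at most 10 in all, crops included, and the job is handed in when it is done.

```bash
mkdir -p pics; ls; python3 - <<'E'
from cell import ctrl, vision
import cv2
for n in ("side","top"):
    cv2.imwrite(f"pics/{n}0.png",vision.grab_frame(n)); i=vision.camera_info(n); print(n,i)
s=ctrl.state(); print(s)
E
```

```text
pics
side {'mtx': array([[369.06416286,   0.        , 326.25358314],
       [  0.        , 369.06416286, 203.43932795],
       [  0.        ,   0.        ,   1.        ]]), 'xyz': array([  89.85219018, -491.56742608,  827.72880092]), 'attitude': array([-0.33311791,  0.8613348 , -0.3601913 ,  0.13189783])}
top {'mtx': array([[410.37069596,   0.        , 316.79056294],
       [  0.        , 410.37069596, 192.52188916],
       [  0.        ,   0.        ,   1.        ]]), 'xyz': array([ 466.89945269,  -18.93323065, 1207.01140681]), 'attitude': array([-0.03450208,  0.71442839, -0.69843659,  0.02424884])}
{'time_s': 0.1, 'joints': array([ 9.94211312e-01,  2.59289033e-01,  1.53598663e+00, -2.59771671e-05,
        1.34799882e+00, -2.02807531e-01]), 'joint_velocities': array([ 2.09104150e-03,  8.94962131e-04, -3.58931300e-03, -6.55808725e-04,
        1.75465070e-05, -8.31273487e-04]), 'tau': array([ 3.77646735e-03, -4.46966958e+01, -2.91250151e+01, -3.44171995e-04,
        6.14520453e-03, -1.79058918e-05]), 'ee_pos': array([200.5469606 , 511.61721928, 230.54243481]), 'ee_rot': array([-3.07754748e-04,  1.85799821e-01,  9.82587258e-01, -7.82679535e-04]), 'ft_force': array([ 0.42119808, -0.23307701, -0.09878217]), 'torque': array([-0.01703801, -0.00152711,  0.00751014]), 'gripper_force': 0.0, 'gripper_width': 1.0004358253224797}
```

View pics/top0.png

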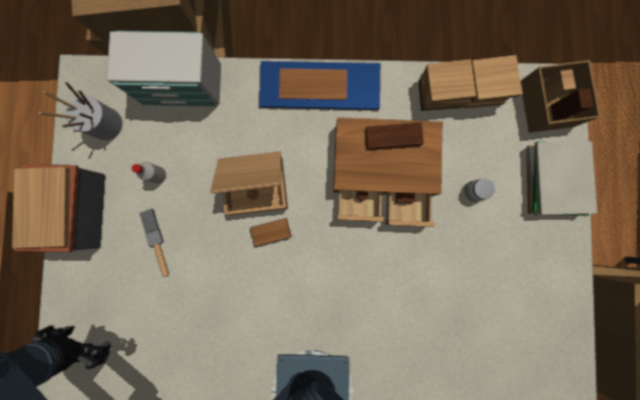

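View pics/side0.png

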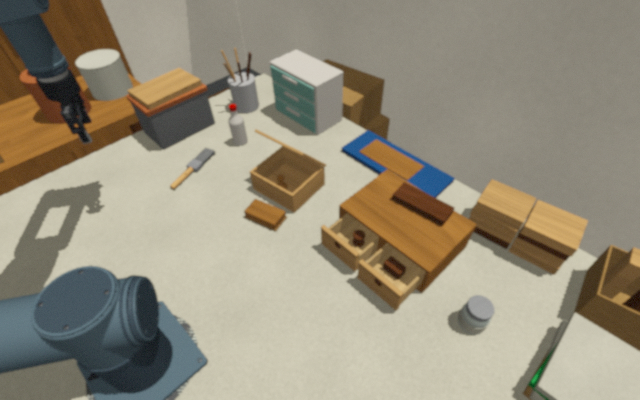

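The top view shows the box (lid from about (216,158) to (284,182), front rim at (224,213)–(287,207)) on the left. The chest is on the right, with its drawer fronts near (358,220) and (410,226). The side view shows the same layout. I'll enlarge both for exact pixels.

```bash
python3 - <<'E'
import cv2,numpy as np
t=cv2.imread("pics/top0.png")[105:255,200:460]; s=cv2.imread("pics/side0.png")[120:310,230:490]
t=cv2.resize(t,None,fx=3,fy=3,interpolation=cv2.INTER_CUBIC)
s=cv2.resize(s,None,fx=3,fy=3,interpolation=cv2.INTER_CUBIC)
def grid(im,x0,y0):
    for k in range(0,im.shape[1],60): cv2.putText(im,str(x0+k//3),(k,9),0,.33,(0,0,255)); cv2.line(im,(k,10),(k,16),(0,0,255),1)
    for k in range(0,im.shape[0],60): cv2.putText(im,str(y0+k//3),(0,k+4),0,.33,(0,0,255))
grid(t,200,105); grid(s,230,120)
cv2.imwrite("pics/t1.png",t); cv2.imwrite("pics/s1.png",s)
E
```

```text
(no output)
```

View pics/t1.png

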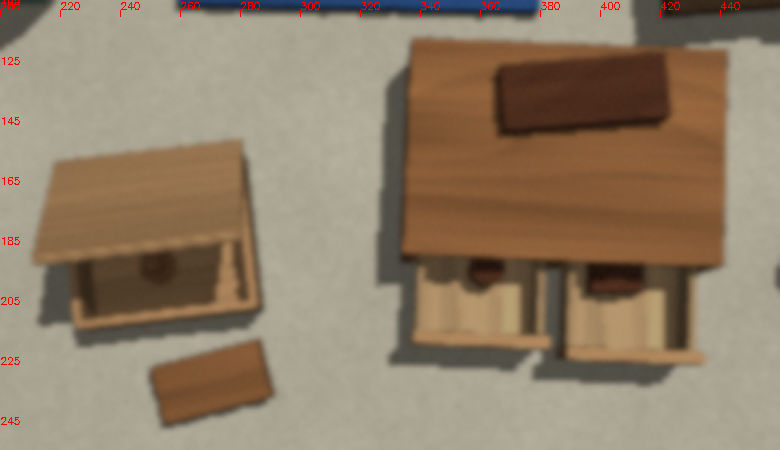

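View pics/s1.png

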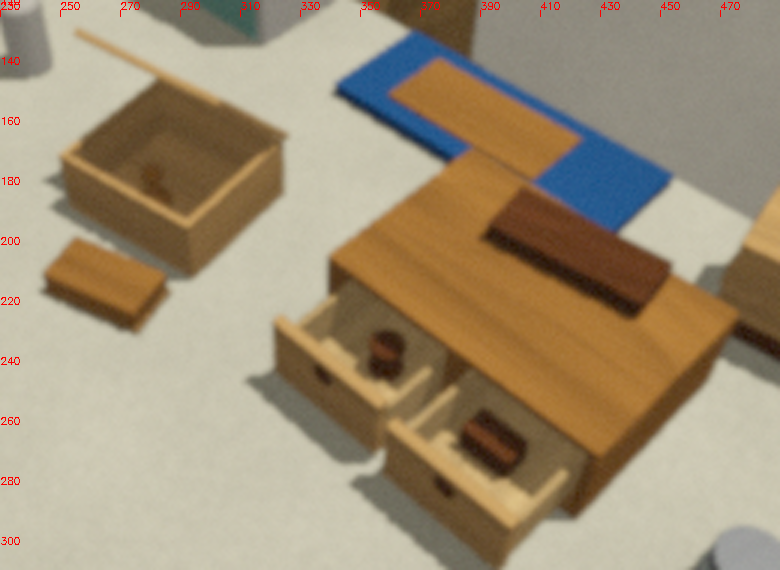

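```bash
cat > h.py <<'E'
import numpy as np
from cell import ctrl, vision
from scipy.spatial.transform import Rotation as R
def ray(n,u,v):
    i=vision.camera_info(n); q=i["attitude"]
    return np.array(i["xyz"]), R.from_quat([*q[1:],q[0]]).as_matrix()@np.linalg.inv(i["mtx"])@[u,v,1]
def atz(n,u,v,z):
    c,d=ray(n,u,v); return c+d*(z-c[2])/d[2]
def tri(a,b):
    (c,d),(e,f)=ray("top",*a),ray("side",*b)
    s=np.linalg.lstsq(np.c_[d,-f],e-c,rcond=None)[0]; p,q=c+s[0]*d,e+s[1]*f
    return (p+q)/2,np.linalg.norm(p-q)
E
python3 - <<'E'
from h import *
np.set_printoptions(precision=1,suppress=True)
T=lambda x,y:(200+x/3,105+y/3); S=lambda x,y:(230+x/3,120+y/3)
for n,x,y,z in [("chBL",412,38,100),("chBR",727,50,100),("chFR",722,268,100),("chFL",402,255,100),("LdL",413,342,88),("LdR",550,348,88),("RdL",563,358,88),("RdR",703,363,88),("boxFL",74,328,75),("boxFR",262,309,75),("lidHL",55,162,84),("lidHR",241,141,84),("sanderFR",273,398,32),("sBL",150,368,32),("sBR",262,340,32)]:
    print(n,atz("top",*T(x,y),z))
for n,x,y,z in [("chFL",331,257,100),("chFR",600,460,100),("LdL",276,320,88),("LdR",384,408,88),("RdL",388,424,88),("RdR",505,528,88),("boxFL",63,155,75),("boxFR",188,222,75)]:
    print("side",n,atz("side",*S(x,y),z))
print(tri(T(33,256),S(75,32)),tri(T(242,234),S(220,103)))
E
```

```text
chBL [766.5 -53.4 100. ]
chBR [ 760.9 -340.6  100. ]
chFR [ 561.4 -335.7  100. ]
chFL [566.8 -48.2 100. ]
LdL [488.9 -60.1  88. ]
LdR [ 486.4 -184.    88. ]
RdL [ 477.6 -195.9   88. ]
RdR [ 476.  -321.9   88. ]
boxFL [494.9 251.8  75. ]
boxFR [516.3  79.   75. ]
lidHL [647.5 273.7  84. ]
lidHR [670.7 102.1  84. ]
sanderFR [433.9  69.7  32. ]
sBL [459.6 187.9  32. ]
sBR [488.6  81.8  32. ]
side chFL [567.6 -54.9 100. ]
side chFR [ 560.3 -340.4  100. ]
side LdL [490.7 -63.5  88. ]
side LdR [ 488.1 -188.5   88. ]
side RdL [ 479.1 -200.7   88. ]
side RdR [ 471.6 -321.2   88. ]
side boxFL [496.6 244.4  75. ]
side boxFR [522.4  86.3  75. ]
(array([550. , 262.9, 186.7]), np.float64(3.3459490014758093)) (array([573.5,  87.6, 188.2]), np.float64(0.059231907180195394))
```

Box: yaw about 7°, hinge near (655,185), lid about 0.8 rad open. Chest: yaw about -1.2°, drawers about 76 mm (left) and 87 mm (right) out. I'll shut the fingers, align them with the box and head for a point above the lid.

```bash
python3 -m crank '[0,0,0,0,0,0,-0.124, 0,0,0,0,0,0,-0.124, 0,0,0,0,0,0,-0.124, 0,0,0,0,0,0,-0.125, 0,-25,-28,0,0,0,0, 0,-25,-28,0,0,0,0, 0,-25,-28,0,0,0,0, 0,-25,-28,0,0,0,0, 0,-25,-28,0,0,0,0, 0,-25,-28,0,0,0,0, 0,-25,-28,0,0,0,0, 0,-25,-28,0,0,0,0]'; cat >> h.py <<'E'
def where(target,yaw):
    "offset of the TCP to a world target in tool axes, and tool yaw error"
    s=ctrl.state(); q=s["ee_rot"]; M=R.from_quat([*q[1:],q[0]])
    g=R.from_matrix(np.array([[-np.cos(yaw),-np.sin(yaw),0],[-np.sin(yaw),np.cos(yaw),0],[0,0,-1]]).T)
    print("t",round(s["time_s"],2),"tcp",s["ee_pos"].round(1),"f",s["ft_force"].round(1),"d_tool",M.inv().apply(np.array(target)-s["ee_pos"]).round(1),"rot",(M.inv()*g).as_rotvec().round(3))
E
python3 -c "
from h import *
where([586,176,215],.123)"
```

```text
time_s: 1.3
ee_pos: [427.6, 313.0, 231.0]
ee_rot: [-0.0, -0.062, 0.998, -0.0]
ft_force: [0.4, 0.9, -0.2]
gripper_width: 0.005
gripper_force: 0.0
t 1.3 tcp [427.6 313.  231. ] f [ 0.4  0.9 -0.2] d_tool [-140.4 -155.5   15.9] rot [-0.    -0.001  0.   ]
```

```bash
python3 -m crank '[0,-23,-26,0,0,0,0, 0,-23,-26,0,0,0,0, 0,-23,-26,0,0,0,0, 0,-23,-26,0,0,0,0, 0,-23,-26,0,0,0,0, 0,-23,-23,0,0,0,0, 0,0,0,10,0,0,0, 0,0,0,10,0,0,0, 0,0,0,0,0,0,0]'; python3 - <<'E'
from h import *
import cv2
where([586,176,171],.123)
a=vision.grab_frame("side")[90:240,210:410]; b=vision.grab_frame("top")[110:260,180:380]
cv2.imwrite("pics/lid1.png",cv2.resize(np.hstack([a,b]),None,fx=2,fy=2,interpolation=cv2.INTER_CUBIC))
E
```

```text
time_s: 2.2
ee_pos: [580.5, 179.8, 208.7]
ee_rot: [-0.003, -0.062, 0.998, 0.0]
ft_force: [-1.1, -0.0, -0.5]
gripper_width: -0.004
gripper_force: 0.0
t 2.2 tcp [580.5 179.8 208.7] f [-1.1 -0.  -0.5] d_tool [-5.2 -4.5 37.7] rot [ 0.    -0.005  0.001]
```

View pics/lid1.png

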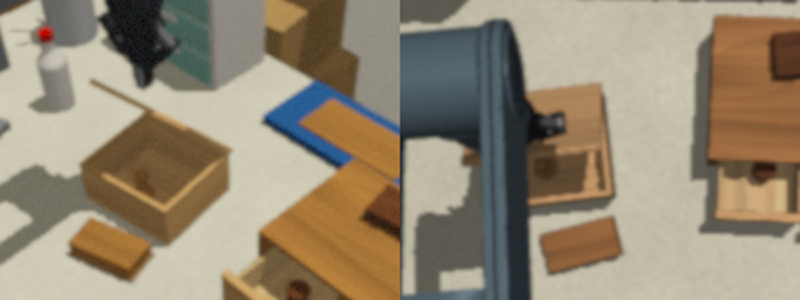

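The fingertip (side crop (145,80)) hangs just above the middle of the lid, clear of it. I'll press down along the lid's arc.

```bash
python3 -m crank '[0,-1,0,6,0,0,0, 0,-1,-1,6,0,0,0, 0,-1,-1,6,0,0,0, 0,-1,-1,6,0,0,0, 0,0,-1,6,0,0,0, 0,2,0,5,0,0,0, 0,3,0,6,0,0,0, 0,3,0,6,0,0,0]'; python3 -c "
from h import *
where([586,176,171],.123)"
```

```text
time_s: 3.1
ee_pos: [579.0, 174.9, 164.1]
ee_rot: [0.0, -0.062, 0.998, 0.0]
ft_force: [-0.1, -0.5, 0.5]
gripper_width: -0.003
gripper_force: 0.7
t 3.1 tcp [579.  174.9 164.1] f [-0.1 -0.5  0.5] d_tool [-7.1  0.2 -6.9] rot [-0.     0.001  0.   ]
```

```bash
python3 -m crank '[0,3,0,6,0,0,0, 0,3,0,6,0,0,0, 0,3,0,6,0,0,0, 0,4,0,6,0,0,0, 0,4,0,6,0,0,0]'; python3 -m crank '[0,3,0,6,0,0,0, 0,2,0,6,0,0,0, 0,2,0,6,0,0,0, 0,2,0,6,0,0,0, 0,1,0,5,0,0,0, 0,1,0,4,0,0,0]'; python3 -c "
from h import *
where([541,170,84.5],.123)"
```

```text
time_s: 3.6
ee_pos: [562.1, 172.8, 133.8]
ee_rot: [0.0, -0.062, 0.998, -0.0]
ft_force: [0.8, -0.3, 0.1]
gripper_width: 0.002
gripper_force: 0.6
time_s: 4.2
ee_pos: [551.0, 171.5, 100.7]
ee_rot: [-0.0, -0.062, 0.998, 0.0]
ft_force: [-1.5, -0.6, 2.4]
gripper_width: 0.005
gripper_force: 0.6
t 4.2 tcp [551.  171.5 100.7] f [-1.5 -0.6  2.4] d_tool [10.1 -0.3 16.2] rot [ 0.    -0.001  0.   ]
```

```bash
python3 -m crank '[0,2,0,3,0,0,0, 0,2,0,3,0,0,0, 0,2,0,2,0,0,0, 0,1,0,2,0,0,0, 0,1,0,1,0,0,0, 0,0,0,1,0,0,0, 0,0,0,1,0,0,0, 0,0,0,1,0,0,0]';  python3 -c "
from h import *
where([541,170,84.5],.123)"
```

```text
time_s: 5.0
ee_pos: [543.1, 170.5, 87.2]
ee_rot: [-0.0, -0.062, 0.998, -0.0]
ft_force: [-0.6, -0.9, 0.9]
gripper_width: 0.001
gripper_force: 0.5
t 5.0 tcp [543.1 170.5  87.2] f [-0.6 -0.9  0.9] d_tool [ 2.2 -0.2  2.7] rot [-0.    -0.001  0.   ]
```

```bash
python3 -m crank '[0,0,0,1,0,0,0, 0,0,0,1,0,0,0, 0,0,0,0,0,0,0]'; python3 -m crank '[0,0,0,1,0,0,0, 0,0,0,1,0,0,0, 0,0,0,0,0,0,0]'
```

```text
time_s: 5.3
ee_pos: [543.3, 170.5, 85.1]
ee_rot: [-0.0, -0.062, 0.998, 0.0]
ft_force: [-0.6, -0.2, -0.3]
gripper_width: 0.002
gripper_force: 0.0
time_s: 5.6
ee_pos: [543.5, 170.6, 84.5]
ee_rot: [0.0, -0.062, 0.998, -0.0]
ft_force: [-4.0, -1.0, 8.3]
gripper_width: -0.001
gripper_force: 4.4
```

```bash
python3 -m crank '[0,0,0,1,0,0,0, 0,0,0,0,0,0,0, 0,0,0,0,0,0,0]'
```

```text
time_s: 5.9
ee_pos: [543.6, 170.6, 84.4]
ee_rot: [0.001, -0.062, 0.998, -0.0]
ft_force: [-5.7, -0.4, 14.6]
gripper_width: -0.001
gripper_force: 7.5
```

Lid shut at 84.4 mm against a firm stop. Lift, then across to the left drawer.

```bash
python3 -m crank '[0,0,0,-5,0,0,0, 0,0,0,-35,0,0,0, 0,0,0,-40,0,0,0, 0,0,0,-20,0,0,0, 0,17,-35,0,0,0,0, 0,17,-35,0,0,0,0, 0,17,-35,0,0,0,0, 0,17,-35,0,0,0,0, 0,17,-35,0,0,0,0, 0,17,-35,0,0,0,0, 0,17,-35,0,0,0,0, 0,20,-35,0,0,0,0]';  python3 -m crank '[0,0,0,0,0,0,0.072, 0,0,0,0,0,0,0.072, 0,0,0,0,0,0,0]'; python3 - <<'E'
from h import *
import cv2
where([440,-124,50],-.021)
a=vision.grab_frame("side")[90:310,210:470]; b=vision.grab_frame("top")[100:320,200:460]
cv2.imwrite("pics/lid2.png",cv2.resize(np.hstack([a,b]),None,fx=1.5,fy=1.5,interpolation=cv2.INTER_CUBIC))
E
```

```text
time_s: 7.1
ee_pos: [439.5, -125.9, 182.4]
ee_rot: [0.0, -0.062, 0.998, -0.0]
ft_force: [0.4, -1.6, -0.5]
gripper_width: 0.002
gripper_force: 0.0
time_s: 7.4
ee_pos: [439.8, -125.0, 182.3]
ee_rot: [0.0, 0.011, 1.0, -0.0]
ft_force: [0.1, -0.5, -0.3]
gripper_width: -0.003
gripper_force: 0.0
t 7.4 tcp [ 439.8 -125.   182.3] f [ 0.1 -0.5 -0.3] d_tool [ -0.2   1.  132.3] rot [-0.     0.    -0.002]
```

View pics/lid2.png

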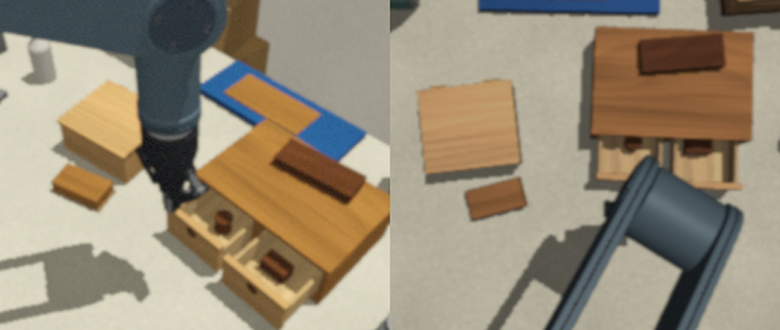

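Lid is shut, and the fingertip is in front of the left drawer. Now descend and push.

```bash
python3 -m crank '[0,0,0,30,0,0,0, 0,0,0,30,0,0,0, 0,0,0,30,0,0,0, 0,0,0,30,0,0,0, 0,0,0,12,0,0,0, 0,-5,0,0,0,0,0, 0,-5,0,0,0,0,0, 0,-5,0,0,0,0,0, 0,-5,0,0,0,0,0, 0,-4,0,0,0,0,0, 0,-4,0,0,0,0,0, 0,-4,0,0,0,0,0]';python3 -m crank '[0,-4,0,0,0,0,0, 0,-5,0,0,0,0,0, 0,-5,0,0,0,0,0, 0,-5,0,0,0,0,0, 0,-5,0,0,0,0,0, 0,-5,0,0,0,0,0, 0,-5,0,0,0,0,0, 0,-5,0,0,0,0,0, 0,-5,0,0,0,0,0, 0,-5,0,0,0,0,0, 0,-5,0,0,0,0,0]'
```

```text
time_s: 8.7
ee_pos: [472.2, -125.1, 50.5]
ee_rot: [0.0, 0.01, 1.0, -0.0]
ft_force: [-0.0, -0.2, -0.4]
gripper_width: 0.0
gripper_force: 0.0
time_s: 9.8
ee_pos: [526.1, -126.1, 50.2]
ee_rot: [-0.0, 0.01, 1.0, 0.0]
ft_force: [-1.8, 1.0, 0.2]
gripper_width: -0.002
gripper_force: 0.9
```

```bash
python3 -m crank '[0,-4,0,0,0,0,0, 0,-4,0,0,0,0,0, 0,-3,0,0,0,0,0, 0,-3,0,0,0,0,0, 0,-2,0,0,0,0,0, 0,-2,0,0,0,0,0, 0,-2,0,0,0,0,0, 0,-2,0,0,0,0,0]';python3 -m crank '[0,-1,0,0,0,0,0, 0,-1,0,0,0,0,0, 0,-1,0,0,0,0,0, 0,0,0,0,0,0,0]'
```

```text
time_s: 10.6
ee_pos: [547.9, -126.7, 50.3]
ee_rot: [-0.0, 0.01, 1.0, -0.0]
ft_force: [-2.3, 0.6, -0.2]
gripper_width: -0.003
gripper_force: 0.8
time_s: 11.0
ee_pos: [551.1, -126.8, 50.4]
ee_rot: [0.0, 0.01, 1.0, -0.0]
ft_force: [-0.7, 0.5, -0.7]
gripper_width: 0.002
gripper_force: 0.5
```

```bash
python3 -m crank '[0,-1,0,0,0,0,0, 0,-1,0,0,0,0,0, 0,-1,0,0,0,0,0, 0,0,0,0,0,0,0]';python3 -m crank '[0,-1,0,0,0,0,0, 0,-1,0,0,0,0,0, 0,0,0,0,0,0,0]'
```

```text
time_s: 11.4
ee_pos: [554.1, -126.9, 50.3]
ee_rot: [0.0, 0.01, 1.0, -0.0]
ft_force: [-0.6, -0.7, -0.3]
gripper_width: -0.001
gripper_force: 0.4
time_s: 11.7
ee_pos: [554.3, -126.6, 50.0]
ee_rot: [-0.002, 0.01, 1.0, 0.0]
ft_force: [-5.8, -0.2, 1.7]
gripper_width: 0.001
gripper_force: 0.0
```

```bash
python3 -m crank '[0,-1,0,0,0,0,0, 0,-1,0,0,0,0,0, 0,0,0,0,0,0,0]'
```

```text
time_s: 12.0
ee_pos: [554.1, -126.1, 49.5]
ee_rot: [-0.004, 0.01, 1.0, 0.001]
ft_force: [-11.8, -1.0, 3.4]
gripper_width: -0.003
gripper_force: 0.0
```

Left drawer is firmly at its stop. Back off and move over to the right one.

```bash
python3 -m crank '[0,10,0,0,0,0,0, 0,30,0,0,0,0,0, 0,40,0,0,0,0,0, 0,41,0,0,0,0,0, 0,0,-34,0,0,0,0, 0,0,-34,0,0,0,0, 0,0,-34,0,0,0,0, 0,0,-34,0,0,0,0, 0,0,0,0,0,0,0]'; python3 -c "
from h import *
where([455,-260,50],-.021)"
```

```text
time_s: 12.9
ee_pos: [435.4, -265.6, 51.3]
ee_rot: [0.002, 0.012, 1.0, -0.002]
ft_force: [-0.3, 0.3, 0.1]
gripper_width: 0.001
gripper_force: 0.0
t 12.9 tcp [ 435.4 -265.6   51.3] f [-0.3  0.3  0.1] d_tool [-19.4   6.1   1.3] rot [-0.005  0.004 -0.003]
```

```bash
python3 -m crank '[0,-6,4,0,0,0,0, 0,-6,2,1,0,0,0, 0,-5,0,0,0,0,0, 0,-4,0,0,0,0,0, 0,-4,0,0,0,0,0, 0,-4,0,0,0,0,0, 0,-4,0,0,0,0,0, 0,-5,0,0,0,0,0, 0,-5,0,0,0,0,0, 0,-5,0,0,0,0,0, 0,-5,0,0,0,0,0, 0,-5,0,0,0,0,0]';python3 -m crank '[0,-5,0,0,0,0,0, 0,-5,0,0,0,0,0, 0,-5,0,0,0,0,0, 0,-5,0,0,0,0,0, 0,-5,0,0,0,0,0, 0,-4,0,0,0,0,0, 0,-4,0,0,0,0,0, 0,-4,0,0,0,0,0, 0,-3,0,0,0,0,0, 0,-3,0,0,0,0,0, 0,-2,0,0,0,0,0, 0,-2,0,0,0,0,0]'; python3 -m crank '[0,-2,0,0,0,0,0, 0,-2,0,0,0,0,0, 0,-1,0,0,0,0,0, 0,-1,0,0,0,0,0, 0,-1,0,0,0,0,0, 0,0,0,0,0,0,0]'
```

```text
time_s: 14.1
ee_pos: [492.4, -255.4, 49.2]
ee_rot: [-0.0, 0.01, 1.0, 0.0]
ft_force: [-1.0, 2.8, 1.9]
gripper_width: 0.004
gripper_force: 0.9
time_s: 15.3
ee_pos: [539.2, -256.6, 49.3]
ee_rot: [-0.0, 0.01, 1.0, -0.0]
ft_force: [-1.2, 0.6, 0.4]
gripper_width: 0.001
gripper_force: 0.8
time_s: 15.9
ee_pos: [546.3, -256.7, 49.3]
ee_rot: [0.0, 0.01, 1.0, -0.0]
ft_force: [-1.3, 0.5, -0.3]
gripper_width: 0.0
gripper_force: 0.4
```

```bash
python3 -m crank '[0,-1,0,0,0,0,0, 0,-1,0,0,0,0,0, 0,-1,0,0,0,0,0, 0,-1,0,0,0,0,0, 0,0,0,0,0,0,0]';python3 -m crank '[0,-1,0,0,0,0,0, 0,-1,0,0,0,0,0, 0,0,0,0,0,0,0]'
```

```text
time_s: 16.4
ee_pos: [550.4, -256.8, 49.3]
ee_rot: [0.0, 0.01, 1.0, -0.0]
ft_force: [-1.2, 0.4, -0.6]
gripper_width: 0.002
gripper_force: 0.4
time_s: 16.7
ee_pos: [552.0, -256.8, 49.3]
ee_rot: [-0.0, 0.01, 1.0, -0.0]
ft_force: [-2.2, -0.0, 0.2]
gripper_width: 0.001
gripper_force: 0.0
```

```bash
python3 -m crank '[0,-1,0,0,0,0,0, 0,-1,0,0,0,0,0, 0,0,0,0,0,0,0]';python3 -m crank '[0,-1,0,0,0,0,0, 0,0,0,0,0,0,0]'
```

```text
time_s: 17.0
ee_pos: [551.9, -256.7, 49.2]
ee_rot: [-0.002, 0.01, 1.0, 0.0]
ft_force: [-10.3, -0.3, 5.2]
gripper_width: 0.0
gripper_force: 0.1
time_s: 17.2
ee_pos: [551.8, -256.7, 49.3]
ee_rot: [-0.003, 0.01, 1.0, 0.0]
ft_force: [-14.0, -0.4, 6.3]
gripper_width: 0.002
gripper_force: 0.0
```

Both at hard stops. Retreat and check.

```bash
python3 -m crank '[0,10,0,0,0,0,0, 0,30,0,0,0,0,0, 0,40,0,0,0,0,0, 0,40,0,0,0,0,0, 0,40,0,-20,0,0,0, 0,40,0,-30,0,0,0, 0,0,0,-40,0,0,0, 0,0,-40,0,0,0,0, 0,0,-40,0,0,0,0, 0,0,0,0,0,0,0]'; python3 - <<'E'
from h import *
import cv2
print(ctrl.state()["ft_force"].round(1))
a=vision.grab_frame("side")[110:310,230:490]; b=vision.grab_frame("top")[100:300,200:460]
cv2.imwrite("pics/end.png",cv2.resize(np.hstack([a,b]),None,fx=1.5,fy=1.5,interpolation=cv2.INTER_CUBIC))
E
```

```text
time_s: 18.2
ee_pos: [354.4, -338.3, 140.8]
ee_rot: [0.002, 0.012, 1.0, -0.003]
ft_force: [-0.3, 0.5, 0.4]
gripper_width: -0.002
gripper_force: 0.0
[-0.3  0.5  0.4]
```

View pics/end.png

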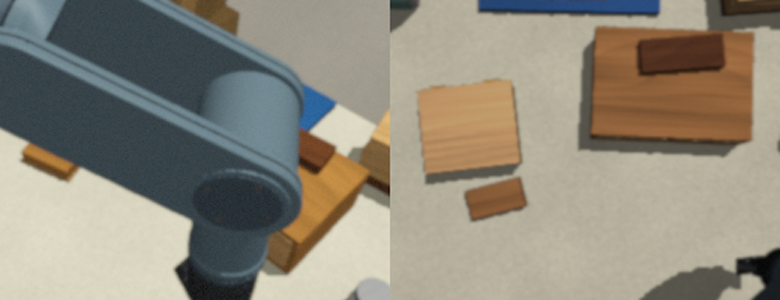

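The top view shows both drawers flush (chest front edge (592,137)–(750,140)) and the lid shut, with plank and sander where they were. Nothing is touching the robot.

```bash
python3 -c "
from cell import ctrl
print(ctrl.job_done())"
```

```text
the job is handed in; nothing more can be done
None
```

Both drawers are pushed fully home and the box lid is pressed shut, each to a firm stop; the final top view shows plank and sander unmoved, and the job is handed in at about 18 s of the 53 s allowed.

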